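# Steer the light spot onto the blue ring with two mirror screws

### The arm

A 6-joint arm with a two-finger parallel gripper is mounted at the origin on a cart in front of the work surface, level with it; the furniture and walls round the work are solid. World frame = base frame: x ahead of the robot, y to its left, z up, the work surface at z = 0. Lengths are in mm, angles in rad, forces in N, time in s.
With the tool pointing down it reaches from about 350 to 925 mm from the base axis. Payload 6.4 kg.
Tool frame: the origin (TCP) lies on the centre line of the jaws, within the pads' length; the fingertips stand 25 mm ahead of it and the grasp point (between the pads) lies 6 mm ahead of it; z points along the fingers, y is the line along which they close (so a half turn about z gives the same grasp; the last joint's range is limited). The gripper opens to 94 mm and grips with 3 to 60 N. Pads are 16 mm wide; open, the fingers measure 119 mm over their backs; the gripper's body (75 mm by 177 mm) begins 78 mm behind the grasp point.
Start: joints at [1.085, 0.245, 1.558, -0, 1.339, -0.174], TCP at [199.399, 618.671, 230.455] pointing down, gripper open.
Joint ranges: [-3.13, 3.13], [-1.02, 2.26], [0.13, 2.54], [-0.95, 4.09], [0.21, 2.88], [-2.74, 2.74]. Speed limits (rad/s): [2.57, 2.57, 3.14, 3.14, 3.14, 3.14].

### API

Orientations are given as a unit quaternion [x, y, z, w].
In Python, from station import arm gives the robot as it stands. The module is installed in compiled form; this text tells all that it offers.
- The arm moves only by the tool play_rows, never from a script. Its argument "deltas" is one flat list of numbers, 7 for each row, row after row: the opening in per cent of the stroke, from 0 (shut) to 100 (fully open), then the shift along the tool's x, y, z in mm, then the turn, a rotation vector about the tool's x, y, z in degrees. In form: [jaw, x, y, z, rx, ry, rz, jaw, x, y, z, rx, ry, rz, ...]. A call has 1 to 12 rows; each row is the pose to reach, as a shift and turn from the pose commanded when the call began, along the tool's axes at that moment; what a row does not reach only later rows make up. A row lasts 1/12 s, in which the tool goes at most 41.7 mm and 7.16 degrees, less where a joint would pass 70% of its speed; a pose out of reach is approached as far as the arm can. A call with a gripper value outside its range is refused whole. The fingers move at their own pace and stop on an object; the grip force is fixed at half the most. Time passes only in rows, so rows that repeat a pose let the fingers close. It gives the time, the measured TCP pose, the force, the opening and the grip force at its end, in the units of the state.
- arm.get_obs(): the state, without advancing time (a new reading comes with each control period).
- arm.snapshot(name): name is "scene" or "side" or "wrist"; returns the picture (384x512x3 uint8, red, green, blue); there is no depth.
- arm.camera_params(name): a dict with "K" (3x3 intrinsics, pixels), "k1" (the pictures are not rectified: a ray, as slopes to the right and down, at radius r is drawn at 1 + k1 r^2 times it, then the intrinsics apply), "position" and "orientation" of the camera in the world. Camera axes: x right, y up, looking along -z (the intrinsics and any distortion apply to the point x, -y, -z); pixel columns grow to the right and rows downward; lengths in mm; the calibration is good to about 2 mm. A picture is of the moment at which its call begins: read the wrist's pose just before it. camera_params takes no time and is no camera call; for the wrist camera it gives the pose at the moment of the call.
- arm.sign_off(): hands the job in; it is judged then, once.
The state is a dict: "time": time; "q": joint angles; "qd": joint speeds; "joint_torque": joint torques, N m; "tcp_pos": TCP position; "ee_rot": TCP orientation; "force": force on the tool from outside, world axes, zero at the start; "wrist_torque": the same for the moment, N m; "opening": opening from 0.0 (shut) to 1.0 (fully open); "grasp_force": force on a finger pad.
Only numpy, scipy, OpenCV 4.12 (cv2) and the standard library are available. Lean on these libraries where they do the work, as an engineer would, in place of code of your own. Each camera call takes 0.05 s, during which the arm holds its last target. There are 200 camera calls.

### The job

On the black alignment bench, turn the two mirror screws, one after the other (black tilt screw on the mirror head, orange pan screw beside it), so that the red light spot on the white card ends in the middle of the blue ring; the green, yellow and black rings are for other set-ups. Then let go of the screws.

Things in the scene. Friction and masses are not known exactly. Their poses are not given: they have to be found in the camera images.
- tilt_screw_grip (a point): Centre (half-way up) of the black round knurled head of the tilt screw: 30 mm diameter, 34 mm high, upright axis, top 128 mm above the table; grip it across at any yaw. It stands on the mirror head (48 mm wide, top 84 mm high). Turns at 0.05 N m, stays where left, stops 1.1 rad either side of its middle. Clockwise from above moves the spot away from this axis, 40 mm per rad.
- pan_screw_grip (a point): Centre of the orange round knurled head of the pan screw, 150 mm right of the tilt screw: same size and stiffness, top 92 mm high, stops at 1.05 rad either side. It swings mirror head, tilt screw and spot together about the tilt screw's upright axis, 0.4 rad per rad, the same way as it is turned: counter-clockwise from above moves the spot left. Below it a thin shaft, then a block 31 mm high.
- spot (a point): Centre of the red light spot, 12 mm across, on a white card, 100 mm deep and 136 mm wide, lying flat 14 mm above the table on the robot's far side of the mirror head (card centre 110 mm from the tilt screw's axis). Only the two screws move it; it follows them at once. The bench is fixed, at a yaw of -0.05 to 0.2 rad.
- blue_ring: Centre of the target, a flat blue ring of 24 mm outer diameter printed on the white card, in any one of its quarters; green, yellow and black rings of the same size lie in the others. It does not move.

How it is judged:
By the outcome, as a careful person would: the job done as asked, in the order asked, and still so for the second after the job is handed in, with the robot touching nothing.
It also fails if it takes over 38 s, if anything falls off the work surface, if the arm or the gripper's body presses on something with over 40 N, if the wrist force passes 120 N, or if a joint passes its speed limit or range.

## Working session

There is one attempt and no reset: what is moved stays moved. The work goes in short steps, Python scripts to look and compute and a tool call to move; the robot and the scene stay as the last step left them, time stands still between calls to the robot, and variables do not carry over. Pictures are saved under pics/ and viewed, at most 10 in all, crops included, and the job is handed in when it is done.

Besides the shell and the picture viewer there is one more tool, called as a command line: name --argument value ..., lists and objects as JSON in quotes. play_rows: Moves the arm, as the interface text tells. Its arguments: {"type":"object","properties":{"deltas":{"type":"array"}},"required":["deltas"]}

```bash
mkdir -p pics
cat > h.py <<'E'
import numpy as np, cv2
from station import arm
from scipy.spatial.transform import Rotation as R
def cam(n):
    p=arm.camera_params(n); return p
def ray(p,u,v):
    K=np.array(p["K"]);k=p["k1"]
    d=np.array([(u-K[0,2])/K[0,0],(v-K[1,2])/K[1,1]]);s=d.copy()
    for _ in range(30): s=d/(1+k*(s@s))
    return np.array(p["position"],float),R.from_quat(p["orientation"]).apply([s[0],-s[1],-1])
def onplane(p,u,v,z):
    o,d=ray(p,u,v); return o+d*(z-o[2])/d[2]
def blobs(mask,amin=8):
    n,l,s,c=cv2.connectedComponentsWithStats(mask.astype(np.uint8))
    return [(int(s[i,4]),c[i].round(1).tolist(),s[i,:4].tolist()) for i in range(1,n) if s[i,4]>=amin]
E
python3 - <<'E'
from h import *
for n in ("scene","side"):
    im=arm.snapshot(n); np.save(n,im); cv2.imwrite(f"pics/{n}0.png",im[...,::-1])
    p=cam(n);print(n,p)
o=arm.get_obs();print(o)
E
```

```text
scene {'K': array([[405.26063859,   0.        , 247.56712933],
       [  0.        , 405.26063859, 190.56073981],
       [  0.        ,   0.        ,   1.        ]]), 'k1': -0.017352683003363283, 'position': array([203.77848157, 504.93914765, 731.86286594]), 'orientation': array([-0.09541123,  0.34652272,  0.8992255 , -0.24942374])}
side {'K': array([[460.43620147,   0.        , 251.83656578],
       [  0.        , 460.43620147, 193.64175407],
       [  0.        ,   0.        ,   1.        ]]), 'k1': 0.05707091377546599, 'position': array([519.34717267, 658.2074753 , 692.67894184]), 'orientation': array([0.00435275, 0.40597602, 0.91347781, 0.02688528])}
{'time': 0.1, 'q': array([ 1.08489665e+00,  2.45723601e-01,  1.55885282e+00, -3.51789172e-05,
        1.33868843e+00, -1.74081759e-01]), 'qd': array([ 0.00019319,  0.00041641, -0.00215687,  0.00140448,  0.00173692,
       -0.0002579 ]), 'joint_torque': array([-1.64314366e-03, -4.16920459e+01, -3.15523374e+01,  6.86254352e-02,
        3.10242455e-02, -7.65076493e-05]), 'tcp_pos': array([199.17610454, 618.22534419, 229.48983249]), 'ee_rot': array([ 1.55274032e-01,  9.87871083e-01, -7.96530265e-04, -2.54732714e-04]), 'force': array([ 0.57399799,  0.25889795, -0.46858262]), 'wrist_torque': array([ 0.05375419, -0.01374608, -0.05778374]), 'grasp_force': 0.0, 'opening': 1.0002239289965977}
```

View pics/scene0.png

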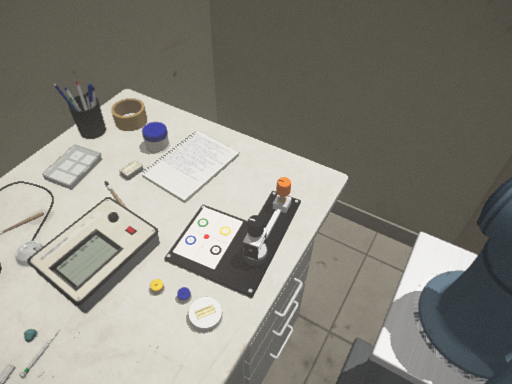

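View pics/side0.png

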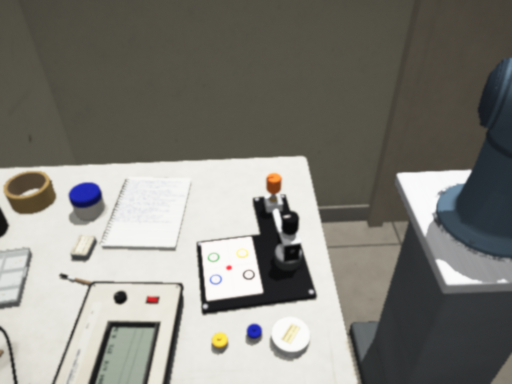

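The pictures show the bench with red spot, scene (207,237), blue ring (191,240), tilt head (256,225) and orange head (284,186). In the side view the blue ring is at (215,279), spot (228,268), tilt head (290,222) and orange head (274,182).

Run:
```python
from h import *
roi={"scene":(165,205,245,270),"side":(195,235,265,305)}
rays={}
for n in roi:
    im=np.load(n+".npy");hsv=cv2.cvtColor(im,cv2.COLOR_RGB2HSV);p=cam(n)
    x0,y0,x1,y1=roi[n];h=hsv[y0:y1,x0:x1].astype(int)
    H,S,V=h[...,0],h[...,1],h[...,2]
    for c,m in dict(red=((H<6)|(H>174))&(S>100),blue=(H>105)&(H<135)&(S>60),green=(H>45)&(H<85)&(S>60),yel=(H>18)&(H<35)&(S>80)).items():
        for a,ct,b in blobs(m): 
            print(n,c,a,ct,b,onplane(p,ct[0]+x0,ct[1]+y0,14).round(1))
    H,S,V=[hsv[...,i].astype(int) for i in range(3)]
    m=(H>4)&(H<14)&(S>150)&(V>90)
    for a,ct,b in blobs(m,60): print(n,"orange",a,ct,b,onplane(p,*ct,75).round(1)); 
    m=V<60
    cr=(235,190,310,270) if n=="scene" else (265,165,315,275)
    c=im[cr[1]:cr[3],cr[0]:cr[2],::-1]
    cv2.imwrite(f"pics/{n}1.png",cv2.resize(c,None,fx=5 if n=="side" else 7,fy=5 if n=="side" else 7,interpolation=cv2.INTER_CUBIC))
```

```text
scene red 20 [41.0, 31.1] [39, 29, 5, 5] [545.9 108.4  14. ]
scene blue 40 [25.2, 35.1] [20, 31, 11, 9] [569.  134.6  14. ]
scene green 25 [37.1, 17.5] [33, 14, 10, 8] [574.6  82.4  14. ]
scene yel 42 [59.7, 25.9] [55, 22, 11, 9] [518.8  75.8  14. ]
scene orange 60 [283.4, 182.6] [278, 178, 13, 10] [452.8 -66.5  75. ]
side red 15 [33.7, 32.3] [32, 31, 5, 4] [543.1 109.4  14. ]
side blue 26 [21.1, 45.2] [15, 40, 12, 9] [566.4 137.6  14. ]
side orange 159 [273.1, 184.6] [267, 176, 14, 18] [447.1 -49.6  75. ]
```

View pics/scene1.png

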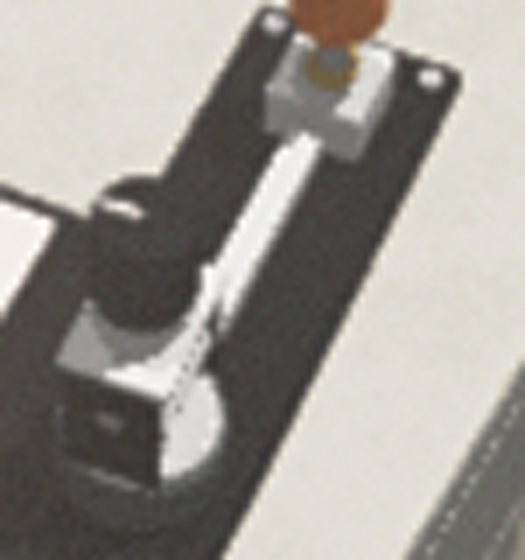

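View pics/side1.png

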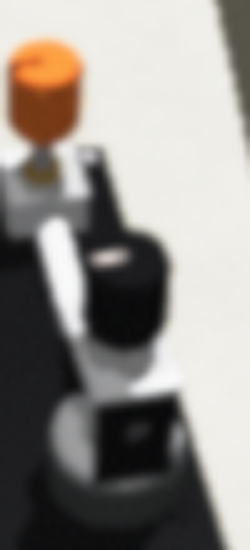

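Run:
```python
from h import *
def tri(a,b):
    o1,d1=ray(cam("scene"),*a);o2,d2=ray(cam("side"),*b)
    t=np.linalg.lstsq(np.c_[d1,-d2],o2-o1,rcond=None)[0]
    A,B=o1+t[0]*d1,o2+t[1]*d2
    return ((A+B)/2).round(1),np.linalg.norm(A-B).round(1)
print("tilt",tri((255.7,226.2),(290.,223.)), onplane(cam("scene"),255.7,226.2,111).round(1),onplane(cam("side"),290,223,111).round(1))
print("pan",tri((283.5,187),(273.8,183)), onplane(cam("scene"),283.5,187,75).round(1),onplane(cam("side"),273.8,183,75).round(1))
p=cam("wrist");o=arm.get_obs();r=R.from_quat(o["ee_rot"])
print(p,r.inv().apply(np.array(p["position"])-o["tcp_pos"]),(r.inv()*R.from_quat(p["orientation"])).as_matrix().round(3)); print(r.as_matrix().round(3))
```

```text
tilt (array([430.9,  94.8, 110.8]), np.float64(1.9)) [431.5  93.9 111. ] [430.7  96.2 111. ]
pan (array([445.6, -52.8,  76.9]), np.float64(0.7)) [446.5 -54.8  75. ] [445.2 -54.5  75. ]
{'K': array([[319.35471717,   0.        , 251.97564429],
       [  0.        , 319.35471717, 192.02287207],
       [  0.        ,   0.        ,   1.        ]]), 'k1': -0.08897117329134382, 'position': array([126.85089761, 642.76851295, 383.96212613]), 'orientation': array([-0.10809222, -0.07738061,  0.58359452,  0.80109035])} [  76.40660471    0.91634337 -154.45446987] [[-0.     0.965  0.264]
 [ 1.    -0.     0.001]
 [ 0.001  0.264 -0.965]]
[[-0.952  0.307 -0.001]
 [ 0.307  0.952 -0.001]
 [ 0.    -0.002 -1.   ]]
```

play_rows --deltas '[100,-381,-427,0,0,0,42,100,-381,-427,0,0,0,42,100,-381,-427,0,0,0,42,100,-381,-427,0,0,0,42,100,-381,-427,0,0,0,42,100,-381,-427,0,0,0,42,100,-381,-427,0,0,0,42,100,-381,-427,0,0,0,42,100,-381,-427,0,0,0,42,100,-381,-427,0,0,0,42,100,-381,-427,0,0,0,42,100,-381,-427,0,0,0,42]'

```text
time: 1.1
tcp_pos: [401.8, 159.5, 230.3]
ee_rot: [0.499, 0.867, 0.0, 0.0]
force: [0.8, 0.7, -0.1]
opening: 1.001
grasp_force: 0.0
```

play_rows --deltas '[100,-70,-7,0,0,0,0,100,-70,-7,0,0,0,0,100,-70,-7,0,0,0,0,100,-70,-7,0,0,0,0]'

```text
time: 1.43
tcp_pos: [431.0, 96.3, 230.1]
ee_rot: [0.5, 0.866, -0.0, -0.0]
force: [0.2, 0.2, -0.9]
opening: 0.995
grasp_force: 0.0
```

```bash
cat >> h.py <<'E'
def look(tag):
    o=arm.get_obs();p=cam("wrist");im=arm.snapshot("wrist");cv2.imwrite(f"pics/{tag}.png",im[...,::-1]);np.save(tag,im)
    hsv=cv2.cvtColor(im,cv2.COLOR_RGB2HSV);H,S,V=[hsv[...,i].astype(int) for i in range(3)]
    print(o["time"],o["tcp_pos"].round(1),o["ee_rot"].round(3),o["q"].round(2),o["opening"],o["grasp_force"])
    for c,m in dict(red=((H<6)|(H>174))&(S>110)&(V>90),blue=(H>105)&(H<135)&(S>90)&(V>60),orange=(H>4)&(H<14)&(S>150)&(V>90)).items():
        for a,ct,b in blobs(m,25): print(c,a,ct,b,onplane(p,b[0]+(b[2]-1)/2,b[1]+(b[3]-1)/2,14).round(1),onplane(p,*ct,92).round(1))
    return p,im
E
python3 -c "
from h import *
import pickle;p,im=look('w1');pickle.dump(p,open('w1.pkl','wb'))"
```

```text
1.4333 [431.   96.3 230.1] [ 0.5    0.866 -0.    -0.   ] [-0.04 -0.27  2.07  0.    1.34 -0.56] 0.9952219093741764 0.0
red 134 [477.9, 205.2] [471, 198, 15, 15] [702.7 205.1  14. ] [637.6 196.1  92. ]
red 68 [337.4, 207.6] [333, 204, 10, 9] [544.7 110.4  14. ] [512.5 121.9  92. ]
blue 395 [373.5, 92.4] [363, 82, 22, 22] [504.4 245.4  14. ] [481.  228.3  92. ]
blue 118 [364.7, 199.5] [356, 191, 19, 18] [568.2 136.5  14. ] [531.2 142.   92. ]
orange 454 [198.3, 296.5] [184, 285, 29, 21] [452.3 -84.2  14. ] [441.  -33.5  92. ]
```

View pics/w1.png

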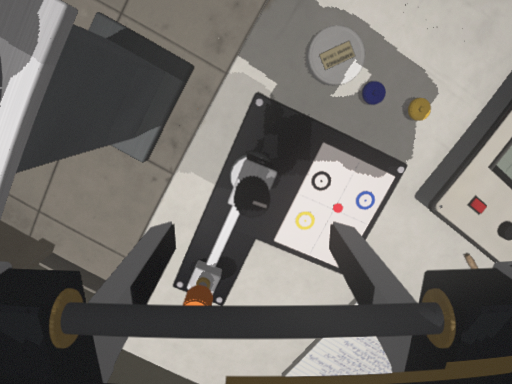

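The wrist view shows the tilt head about (252,196), the spot (337,208), the blue ring (365,200), both screw heads clear of the gripper, and orange at (198,296).

Run:
```python
from h import *
import pickle;p=pickle.load(open('w1.pkl','rb'));im=np.load('w1.npy')
V=im.max(2)[165:230,222:285]
c=cv2.resize(V,None,fx=8,fy=8,interpolation=cv2.INTER_CUBIC);c=np.clip(c.astype(float)*2.5,0,255).astype(np.uint8)
cv2.imwrite('pics/w1c.png',c)
for uv in ((252,196),(251,196),(252,194)): print(onplane(p,*uv,128).round(1),onplane(p,*uv,111).round(1))
```

```text
[429.9  99.7 128. ] [432.3  95.4 111. ]
[429.2  99.2 128. ] [431.5  95.  111. ]
[429.  101.2 128. ] [431.4  97.  111. ]
```

View pics/w1c.png

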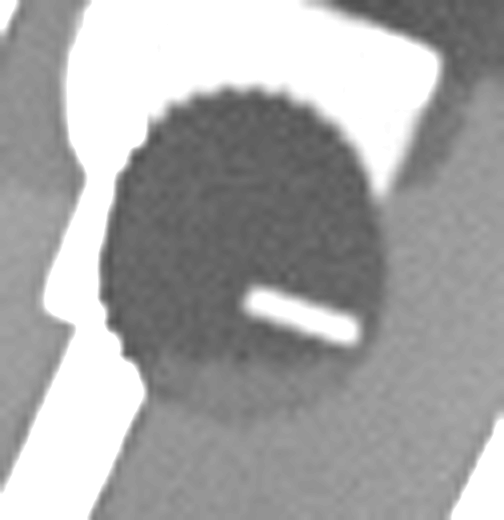

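play_rows --deltas '[100,0,0,40,0,0,0,100,0,0,75,0,0,0,100,0,0,105,0,0,0,100,0,0,113,0,0,0,100,0,0,113,0,0,0,0,0,0,113,0,0,0,0,0,0,113,0,0,0,0,0,0,113,0,0,0,0,0,0,113,0,0,0,0,0,0,113,0,0,0,0,0,0,113,0,0,0,0,0,0,113,0,0,0]'

```text
time: 2.48
tcp_pos: [431.1, 97.4, 117.8]
ee_rot: [0.499, 0.867, 0.0, 0.0]
force: [-0.6, 0.4, 1.3]
opening: 0.54
grasp_force: 0.0
```

play_rows --deltas '[0,0,0,0,0,0,0,0,0,0,0,0,0,0,0,0,0,0,0,0,0,0,0,0,0,0,0,0,0,0,0,0,0,0,0,0,0,0,0,0,0,0]'

```text
time: 2.98
tcp_pos: [430.3, 97.1, 117.4]
ee_rot: [0.499, 0.867, -0.001, -0.001]
force: [-4.6, -2.3, 3.9]
opening: 0.315
grasp_force: 30.0
```

```bash
python3 -c "
from h import *
look('w2')"
```

```text
2.9833 [430.3  97.1 117.4] [ 0.499  0.867 -0.001 -0.001] [-0.04 -0.12  2.16 -0.    1.1  -0.56] 0.3153192626177315 30.000784993171692
red 123 [369.9, 248.4] [364, 243, 13, 12] [544.9 110.8  14. ] [498.8 127.   92. ]
blue 826 [425.5, 89.6] [410, 74, 32, 32] [504.4 245.7  14. ] [470.7 221.1  92. ]
blue 225 [407.0, 237.5] [395, 226, 25, 24] [568.2 136.2  14. ] [515.1 144.7  92. ]
```

play_rows --deltas '[0,0,0,0,0,0,5,0,0,0,0,0,0,11,0,0,0,0,0,0,17,0,0,0,0,0,0,23,0,0,0,0,0,0,29,0,0,0,0,0,0,35,0,0,0,0,0,0,40,0,0,0,0,0,0,41,0,0,0,0,0,0,41,0,0,0,0,0,0,41]'

```text
time: 3.87
tcp_pos: [431.6, 97.3, 117.5]
ee_rot: [0.77, 0.638, 0.001, 0.001]
force: [4.1, -2.2, -4.1]
opening: 0.317
grasp_force: 30.0
```

```bash
python3 -c "
from h import *
look('w3')"
```

```text
3.8667 [431.6  97.3 117.5] [0.77  0.638 0.001 0.001] [-0.04 -0.12  2.16 -0.    1.1   0.15] 0.31651796398724313 29.999230206012726
red 157 [414.7, 149.5] [408, 143, 14, 14] [572.7 114.6  14. ] [534.6 132.4  92. ]
blue 313 [309.7, 4.9] [294, 0, 32, 13] [502.5 237.2  14. ] [485.7 218.5  92. ]
blue 311 [407.9, 124.4] [395, 110, 27, 30] [568.7 136.1  14. ] [531.6 147.5  92. ]
orange 77 [293.9, 371.2] [287, 366, 13, 10] [439.3 -90.7  14. ] [442.  -11.6  92. ]
```

play_rows --deltas '[80,0,0,0,0,0,0,80,0,0,0,0,0,0,80,0,0,0,0,0,0,80,0,0,0,0,0,0,80,0,0,-30,0,0,0,80,0,0,-65,0,0,0,80,0,0,-83,0,0,0,80,0,0,-83,0,0,0]'

```text
time: 4.58
tcp_pos: [433.5, 97.5, 205.3]
ee_rot: [0.771, 0.637, 0.003, 0.003]
force: [-0.1, 0.1, -0.8]
opening: 0.792
grasp_force: 0.0
```

```bash
python3 -c "
from h import *
look('w4')"
```

```text
4.5833 [433.5  97.5 205.3] [0.771 0.637 0.003 0.003] [-0.04 -0.24  2.09  0.    1.28  0.15] 0.7922702971589087 0.0
red 205 [475.6, 36.7] [467, 31, 18, 12] [699.  204.2  14. ] [642.3 197.2  92. ]
red 90 [372.1, 138.9] [367, 134, 11, 11] [572.4 114.6  14. ] [544.3 128.   92. ]
blue 521 [291.3, 23.8] [279, 11, 25, 27] [503.8 245.3  14. ] [491.4 229.3  92. ]
blue 159 [366.6, 120.0] [356, 110, 21, 21] [568.  136.2  14. ] [541.3 144.5  92. ]
orange 142 [291.6, 341.1] [279, 338, 25, 8] [ 444.4 -130.4   14. ] [445.7 -61.4  92. ]
```

play_rows --deltas '[80,-40,12,0,0,0,0,80,-79,23,0,0,0,0,80,-117,35,0,0,0,0,80,-144,43,0,0,0,0,80,-144,43,0,0,0,0,80,-144,43,0,0,0,0]'

```text
time: 5.13
tcp_pos: [445.0, -52.8, 198.7]
ee_rot: [0.772, 0.636, -0.001, -0.002]
force: [-0.0, 0.3, 0.3]
opening: 0.799
grasp_force: 0.0
```

```bash
python3 -c "
from h import *
p,im=look('w5')
print(p['position'])
for z in (75,92):print(onplane(p,251,192,z))"
```

```text
5.1333 [445.  -52.8 198.7] [ 0.772  0.636 -0.001 -0.002] [-0.37 -0.22  2.08  0.    1.28 -0.18] 0.7986142227240572 0.0
orange 935 [254.1, 197.2] [237, 178, 36, 37] [443.7 -72.7  14. ] [447.1 -51.6  92. ]
[460.9304967   23.15035295 353.25186819]
[444.38900168 -51.15094822  75.        ]
[445.39961633 -46.61145626  92.        ]
```

View pics/w5.png

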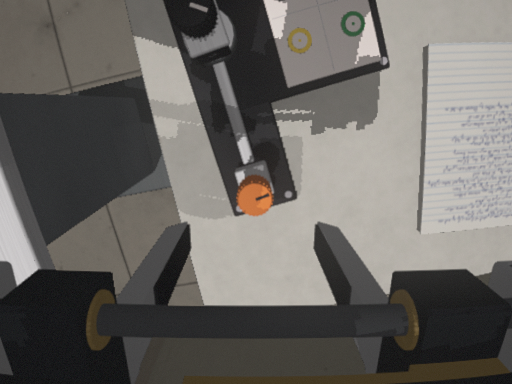

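The wrist view shows the orange head centred at (255,197), between the open jaws with clear space for both fingers.

play_rows --deltas '[80,0,1.5,38,0,0,0,80,0,1.5,75,0,0,0,80,0,1.5,105,0,0,0,80,0,1.5,118,0,0,0,80,0,1.5,118,0,0,0,0,0,1.5,118,0,0,0,0,0,1.5,118,0,0,0,0,0,1.5,118,0,0,0,0,0,1.5,118,0,0,0,0,0,1.5,118,0,0,0,0,0,1.5,118,0,0,0,0,0,1.5,118,0,0,0]'

```text
time: 6.18
tcp_pos: [447.7, -52.5, 82.9]
ee_rot: [0.771, 0.637, 0.0, 0.0]
force: [0.3, -1.0, -0.1]
opening: 0.342
grasp_force: 0.0
```

play_rows --deltas '[0,0,0,0,0,0,0,0,0,0,0,0,0,0,0,0,0,0,0,0,0,0,0,0,0,0,0,0]'

```text
time: 6.52
tcp_pos: [446.9, -52.4, 82.7]
ee_rot: [0.771, 0.637, -0.001, -0.001]
force: [-4.0, 1.4, 5.6]
opening: 0.313
grasp_force: 30.0
```

```bash
cat >> h.py <<'E'
def fixed(names=("scene","side")):
    roi={"scene":(165,205,245,270),"side":(195,235,265,305)}
    for n in names:
        im=arm.snapshot(n);p=cam(n);x0,y0,x1,y1=roi[n]
        h=cv2.cvtColor(im,cv2.COLOR_RGB2HSV)[y0:y1,x0:x1].astype(int);H,S,V=h[...,0],h[...,1],h[...,2]
        for c,m in dict(red=((H<6)|(H>174))&(S>80),blue=(H>105)&(H<135)&(S>60)).items():
            for a,ct,b in blobs(m,6): print(n,c,a,b,onplane(p,ct[0]+x0,ct[1]+y0,14).round(1))
E
python3 -c "
from h import *
look('w6');fixed()"
```

```text
6.5167 [446.9 -52.4  82.7] [ 0.771  0.637 -0.001 -0.001] [-0.37 -0.03  2.16 -0.    1.02 -0.18] 0.31309295226485745 30.001235604286194
orange 3265 [251.5, 254.4] [224, 217, 58, 74] [441.5 -84.4  14. ] [448.2 -47.   92. ]
scene red 20 [27, 25, 6, 5] [574.2 112.1  14. ]
scene blue 38 [20, 31, 11, 9] [568.4 134.6  14. ]
side red 20 [16, 33, 5, 5] [572.  113.4  14. ]
side blue 25 [15, 41, 12, 8] [566.6 138.1  14. ]
```

play_rows --deltas '[0,0,0,0,0,0,-4,0,0,0,0,0,0,-9,0,0,0,0,0,0,-14,0,0,0,0,0,0,-19,0,0,0,0,0,0,-22.5,0,0,0,0,0,0,-22.5,0,0,0,0,0,0,-22.5]'

```text
time: 7.25
tcp_pos: [446.2, -52.3, 82.7]
ee_rot: [0.632, 0.775, -0.001, -0.002]
force: [-7.6, 1.8, 8.7]
opening: 0.313
grasp_force: 30.0
```

```bash
python3 -c "
from h import *
look('w7');fixed()"
```

```text
7.25 [446.2 -52.3  82.7] [ 0.632  0.775 -0.001 -0.002] [-0.37 -0.03  2.16 -0.    1.02 -0.57] 0.312643603917485 30.001849830150604
blue 80 [485.8, 1.6] [476, 0, 21, 5] [571.6 126.8  14. ] [522.7  90.9  92. ]
orange 3239 [251.3, 254.1] [223, 217, 59, 73] [453.1 -83.8  14. ] [445.5 -46.9  92. ]
scene red 22 [23, 33, 5, 5] [569.5 134.3  14. ]
scene blue 38 [20, 31, 11, 9] [568.4 134.6  14. ]
side red 13 [18, 43, 5, 3] [567.9 134.8  14. ]
side blue 24 [15, 41, 12, 8] [567.  138.5  14. ]
```

play_rows --deltas '[80,0,0,0,0,0,0,80,0,0,0,0,0,0,80,0,0,0,0,0,0,80,0,0,0,0,0,0,80,0,0,-35,0,0,0,80,0,0,-75,0,0,0,80,0,0,-110,0,0,0,80,40,0,-130,0,0,0,80,80,0,-130,0,0,0,80,80,0,-130,0,0,0,80,80,0,-130,0,0,0]'

```text
time: 8.32
tcp_pos: [431.1, 27.3, 212.6]
ee_rot: [0.63, 0.776, 0.0, 0.001]
force: [0.9, -0.7, 0.2]
opening: 0.8
grasp_force: 0.0
```

```bash
python3 -c "
from h import *
p,im=look('w8');fixed()
cv2.imwrite('pics/w8c.png',cv2.resize(im[:200,256:,::-1],None,fx=3,fy=3,interpolation=cv2.INTER_CUBIC))"
```

```text
8.3167 [431.1  27.3 212.6] [0.63  0.776 0.    0.001] [-0.2  -0.28  2.11 -0.    1.31 -0.41] 0.7999307339941855 0.0
red 104 [394.5, 104.9] [389, 100, 12, 11] [568.1 136.9  14. ] [534.4 129.5  92. ]
blue 154 [394.0, 105.6] [385, 96, 20, 21] [568.4 135.8  14. ] [534.2 128.9  92. ]
orange 765 [249.1, 272.0] [235, 250, 31, 39] [453.7 -88.6  14. ] [445.2 -49.6  92. ]
scene red 28 [22, 32, 7, 6] [569.9 133.7  14. ]
scene blue 34 [20, 31, 11, 9] [569.  134.6  14. ]
side red 29 [18, 42, 6, 5] [567.7 134.6  14. ]
side blue 8 [24, 40, 3, 8] [558.6 134.3  14. ]
side blue 11 [15, 42, 4, 7] [576.1 136.8  14. ]
```

View pics/w8c.png

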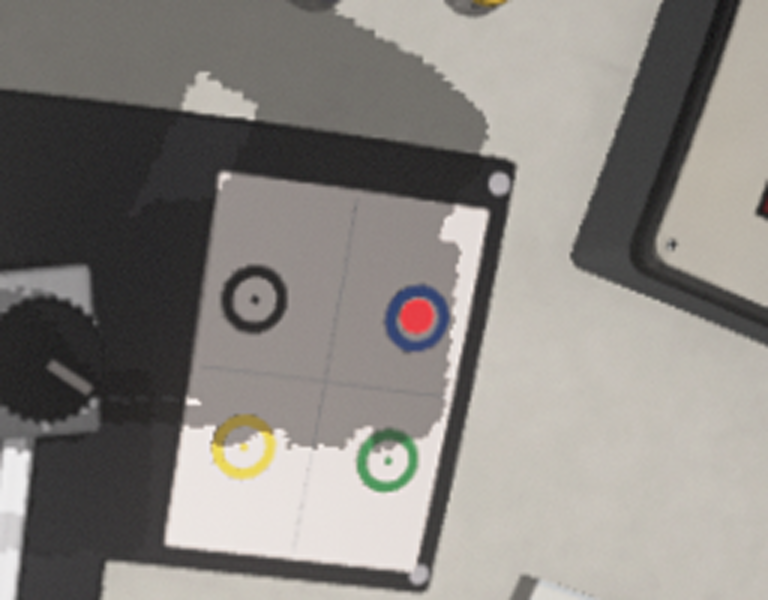

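The crop shows the red spot at (417,316), centred in the blue ring at (417,318), within about 1 mm. The jaws are clear of both screws.

```bash
python3 -c "
from station import arm
print(arm.sign_off())"
```

```text
the job is handed in; nothing more can be done
None
```

The job is handed in: I turned the tilt screw, then the pan screw, and let go of both; the red spot sits within about 1 mm of the middle of the blue ring, at about 8.3 s of the 38 s allowed.

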